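# Move the charged battery pack from charger to counter lamp

## Task

The battery on the charger is full: press down the charger's thumb catch so that the battery springs loose, draw it out along its rails, and slide it, same end first, into the battery bay of the counter lamp until it is fully home and the lamp's catch clicks up behind it. Feel your way in and do not force it or jam down on the charger or lamp; then let go, and leave the wares on the counter where they stand.

Things in the scene. Friction and masses are not known exactly. Their poses are not given: they have to be found in the camera images.
- pack: Battery pack, 70 long (x) x 38 wide (y) x 40 mm tall, about 0.3 kg; origin: centre of its underside, +x to its nose. Its body (38 wide) is from 11 to 40 mm up; below are a 24 mm wide neck and, 0 to 5 mm up, a 34 mm wide flange that runs in the rails. It starts locked in the charger. In a bay, fingers have room at its sides down to 10 mm above the deck.
- pack_nose (a point): Middle of the lower edge of the pack's nose, the end with three brass contacts, which goes in first; 35 mm ahead (+x) of its origin. The first 7 mm of the flange here are narrowed to 30 mm, and lie 1.5 to 4 mm up, as a lead-in.
- charger: Black desk charger, 123 x 84 mm, fixed. Origin on the counter, right under the centre of a locked pack, axes parallel to the pack's. Its battery bay is open at the -x end, which faces roughly to the robot: the pack slides out to -x.
- charger_deck (a point): Centre of the charger's bay, on its flat deck 24 mm above the counter, where a locked pack has its origin; x inwards. From x = -30 to 37 mm the flange runs between walls 36 mm apart under lips (28 mm apart, 6.5 to 9.5 mm above the deck); the walls flare to 44 mm apart at x = -42, the deck bevels down 3.5 mm from x = -39 to -48. The end wall at x = 37, 34 mm high, has sprung contacts that push the pack out with 1.5 to 3 N over 9 mm.
- charger_catch (a joint): How far (m) the charger's sprung catch is pressed down: 0 up, locking the pack; 0.0045 level with the deck, the pack is free and springs some 7 mm out, over the catch; 0.0065 at its stop. Takes 1 to 1.5 N, and about 1 N more from the rub of the pack; springs back up.
- charger_hook (a point): Top of the catch's hook, 14 mm wide, 4.5 mm above the deck in the middle of the open end, at x = -37 mm of the deck point. Its upright face at x = -35 stands behind the pack's rear end; on the other side a ramp falls to the deck at x = -48, so that a pack sliding in presses the catch down and it clicks up behind.
- charger_tab (a point): Where to press: top of the flat thumb tab joined to the catch, 22 mm wide, level with the deck, jutting out over the bare counter from x = -46 to -82 mm of the deck point. The point is at x = -66 and 23.5 mm above the counter; pressing there leaves the pack room to spring out.
- lamp: Cordless photo lamp, fixed: slotted aluminium base 227 x 100 x 10 mm (x from -52 to 175) with a black battery plate on it and, at x = 145, a slim gooseneck 320 mm tall whose small head leans over to +x. Origin on the counter, under the nominal centre of a locked pack. The bay is open at the -x end, roughly towards the robot, and is empty at the start.
- lamp_deck (a point): Nominal centre of the lamp's bay on its deck, 24 mm above the counter, x inwards. Bay, walls, contacts and catch are those of the charger, but this plate is screwed down in slots: all of it sits up to 12 mm off along x, unknown; y, z exact. Home is found by feel: the slick rails take 2 to 10 N, the end wall is 2 mm past the click, and over 40 N there does harm.
- lamp_catch (a joint): How far (m) the lamp's sprung catch, of the charger's make, is pressed down: 0 up; about 0.0045 while a pack lies over it; back to 0 once the pack has gone past it and is locked in. Its hook and tab are placed as the charger's, shifted with the plate.
- goblet: Bystander: silver stemmed cup, 64 mm wide, 105 mm tall. Origin at the centre of its underside. To be left alone.
- candlestick: Bystander: brass candlestick, 84 mm wide, 160 mm tall. Origin at the centre of its underside. To be left alone.
- spice_tower: Bystander: small silver tower-shaped spice box on a stem, 54 mm wide, 140 mm tall. Origin at the centre of its underside. To be left alone.
- ring_bowl: Bystander: shallow copper bowl, 90 mm wide, 35 mm tall. Origin at the centre of its underside. To be left alone.
- trinket_box: Bystander: dark wooden lidded box, 74 x 104 x 56 mm. Origin at the centre of its underside. To be left alone.
- loupe: Bystander: black eyepiece magnifier, a 33 mm wide, 28 mm tall cylinder. Origin at the centre of its underside. To be left alone.
- brush: Bystander: 150 mm brush lying flat. Origin at the centre of its underside. To be left alone.
There are look-alikes about, which are no part of the job. What is shaped like the charger but pink or red is not meant.

How it is judged:
On the way, in this order (a step that is already met when the one before it is completed fails the run):
1. the charger's catch has been pressed and the pack has sprung at least 4 mm out, still lying in its rails (x of pack in the frame of charger between -0.06 and -0.004 m and z of pack in the frame of charger below 0.028 m and value of joint charger_catch above 0.002 m), for 0.05 s.
2. the pack has been drawn right off the charger (horizontal distance between pack and charger above 0.1 m), for 0.1 s.
At the end, for the whole second after the job is handed in: The pack lies in the lamp's bay, nose in and flat on the deck (height -2/+3 mm, nose within 3 mm of the middle line and at x = 21.5 to 49.5 mm of the lamp, 0.08 rad), the lamp's catch is up behind it and the charger's is up too (both under 1.5 mm); the pack is released and at rest (x of pack_nose in the frame of lamp between 0.0215 and 0.0495 m and y of pack_nose in the frame of lamp between -0.003 and 0.003 m and z of pack in the frame of lamp between 0.022 and 0.027 m and angle between the x axis of pack and the x axis of lamp, either way round below 0.08 rad and value of joint each of lamp_catch, charger_catch below 0.0015 m and linear speed of pack below 0.01 m/s and contact force between the fingers and pack below 0.05 N); the robot touches nothing.
It fails at once if the pack is forced against the lamp with more than 40 N (contact force between pack and lamp above 40 N).
It fails at once if the pack is forced against the charger with more than 80 N (contact force between pack and charger above 80 N).
It fails at once if the hand presses on the charger or the lamp with more than 40 N (contact force between any of the fingers, the arm and charger above 40 N or contact force between any of the fingers, the arm and lamp above 40 N).
It fails at once if one of the wares on the counter is shifted by more than 20 mm (distance of any of goblet, candlestick, spice_tower, ring_bowl, trinket_box, loupe, brush from where it was at the start of the episode above 0.02 m).
It also fails if it takes over 70 s, if anything falls off the work surface, if the arm or the gripper's body presses on something with over 40 N, if the wrist force passes 120 N, or if a joint passes its speed limit or range.

## Robot

A 6-joint arm with a two-finger parallel gripper is mounted at the origin on the work surface. World frame = base frame: x ahead of the robot, y to its left, z up, the work surface at z = 0. Lengths are in m, angles in rad, forces in N, time in s.
With the tool pointing down it reaches from about 0.225 to 0.875 m from the base axis. Payload 3.4 kg.
Tool frame: the origin (TCP) lies between the finger pads; the fingertips stand 8 mm ahead of it and the grasp point (between the pads) lies 11 mm behind it; z points along the fingers, y is the line along which they close (so a half turn about z gives the same grasp; the last joint's range is limited). The gripper opens to 85 mm and grips with 20 to 120 N. Pads are 22 mm wide; open, the fingers measure 114 mm over their backs; the gripper's body (76 mm by 85 mm) begins 54 mm behind the grasp point. The pads swing forward as they close: fully open they stand 13 mm farther back than shut.
Start: joints at [-1.348, 0.276, 1.505, -0, 1.361, -0.121], TCP at [0.194, -0.541, 0.239] pointing down, gripper open.
Joint ranges: [-2.89, 2.89], [-0.75, 2.08], [0.22, 2.7], [-1.18, 4.32], [0.11, 2.71], [-2.7, 2.7]. Speed limits (rad/s): [2.57, 2.57, 3.14, 3.14, 3.14, 3.14].

## Interface

Orientations are given as a unit quaternion [w, x, y, z].
In Python, from rig import manip gives the robot as it stands.
- The arm moves only by the tool move_arm, never from a script. Its argument "deltas" is a list that holds one entry, the list of rows, each a list of 5 numbers: the shift along the tool's x, y, z normalised to -1 to 1, where 1 is 80 cm, then the turn about the tool's z normalised to -1 to 1, where 1 is 120 degrees, then the closure, from -1 (fully open) to 1 (shut). In form: [[[tx, ty, tz, twist, grip], ...]]. A call has 1 to 12 rows; each row is the pose to reach, as a shift and turn from the pose commanded when the call began, along the tool's axes at that moment; what a row does not reach only later rows make up. A row lasts 1/10 s, in which the tool goes at most 50 mm and 8.59 degrees, less where a joint would pass 70% of its speed; a pose out of reach is approached as far as the arm can. A call with a number of a shift or a turn outside -1 to 1 is refused whole. A call with a gripper value outside its range is refused whole. The fingers move at their own pace and stop on an object; "squeeze" is the grip in N (left out, the last holds). Time passes only in rows, so rows that repeat a pose let the fingers close. It gives the time, the measured TCP pose, the force, the opening and the grip force at its end, in the units of the state.
- manip.get_state(): the state, without advancing time (a new reading comes with each control period).
- manip.get_image(name): name is "side" or "top"; returns the picture (400x640x3 uint8, red, green, blue); there is no depth.
- manip.camera_params(name): a dict with "fx", "fy", "cx", "cy" (pixels), "dist" ([k1, k2, p1, p2, k3] as OpenCV has them; the pictures are not rectified), "R" (3x3) and "t" (3): a world point X has camera coordinates R X + t. Camera axes: x right, y down, z forward; pixel columns grow to the right and rows downward; lengths in m; the calibration is good to about 2 mm. A picture is of the moment at which its call begins. camera_params takes no time and is no camera call.
- manip.sign_off(): hands the job in; it is judged then, once.
The state is a dict: "clock": time; "qpos": joint angles; "qd": joint speeds; "effort": joint torques, N m; "position": TCP position; "ee_rot": TCP orientation; "contact_force": force on the tool from outside, world axes, zero at the start; "moment": the same for the moment, N m; "width": finger opening in m; "gripper_force": force on a finger pad.
Only numpy, scipy, OpenCV 4.12 (cv2) and the standard library are available. Lean on these libraries where they do the work, as an engineer would, in place of code of your own. Each camera call takes 0.05 s, during which the arm holds its last target. There are 200 camera calls.

## Working session

There is one attempt and no reset: what is moved stays moved. The work goes in short steps, Python scripts to look and compute and a tool call to move; the robot and the scene stay as the last step left them, time stands still between calls to the robot, and variables do not carry over. Pictures are saved under pics/ and viewed, at most 10 in all, crops included, and the job is handed in when it is done.

Besides the shell and the picture viewer there is one more tool, called after "Call:" in YAML: its name, and indented under it one key for each argument. move_arm: Moves the arm, as the interface text tells. Scaled input: -1 to 1 covers 80 cm each way for a shift and 120 degrees each way for a turn. Its arguments: {"type":"object","properties":{"deltas":{"type":"array","items":{"type":"array","items":{"type":"array","items":{"type":"number","minimum":-1,"maximum":1}}}},"squeeze":{"type":"number"}},"required":["deltas"]}

```bash
mkdir -p pics; python3 - <<'E'
from rig import manip
import cv2,numpy as np
for n in("side","top"):
    im=manip.get_image(n);cv2.imwrite(f"pics/{n}0.png",im[:,:,::-1])
    p=manip.camera_params(n);print(n,{k:np.round(v,3).tolist() for k,v in p.items()}, (-np.array(p["R"]).T@np.array(p["t"])).round(3))
print(manip.get_state())
E
```

```text
side {'fx': 392.677, 'fy': 392.677, 'cx': 320.762, 'cy': 198.692, 'dist': [0.032, 0.0, 0.0, 0.0, 0.0], 'R': [[-0.997, -0.073, 0.007], [-0.055, 0.677, -0.734], [0.049, -0.732, -0.679]], 't': [0.559, 0.043, 1.055]} [0.509 0.784 0.744]
top {'fx': 407.11, 'fy': 407.11, 'cx': 321.591, 'cy': 194.361, 'dist': [-0.024, 0.0, 0.0, 0.0, 0.0], 'R': [[0.03, -0.999, 0.022], [-0.986, -0.033, -0.165], [0.166, -0.017, -0.986]], 't': [-0.027, 0.545, 1.069]} [0.361 0.009 1.145]
{'clock': 0.1, 'qpos': array([-1.34802242e+00,  2.76503173e-01,  1.50598036e+00,  2.27864388e-06,
        1.36070205e+00, -1.20976136e-01]), 'qd': array([-6.78355202e-05, -1.59048032e-03, -2.00204553e-03, -8.54960775e-05,
        1.16484979e-04,  1.13286490e-03]), 'effort': array([ 1.87112368e-03, -4.17699373e+01, -2.46403921e+01, -1.51962145e-04,
        5.76797436e-03, -7.77954000e-06]), 'position': array([ 0.19369554, -0.54091821,  0.23855293]), 'ee_rot': array([-7.95489235e-04,  9.85265543e-01,  1.71029752e-01, -3.94089901e-05]), 'contact_force': array([-0.63957251, -0.08625652, -0.05429697]), 'moment': array([ 0.05549871, -0.03563542,  0.00989812]), 'gripper_force': 0.0, 'width': 0.08541782241326637}
```

View pics/top0.png

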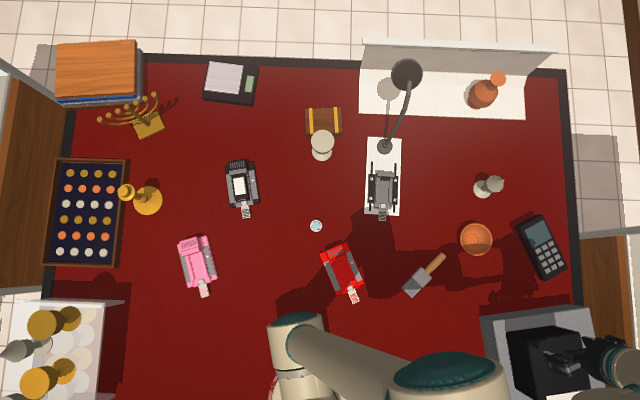

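View pics/side0.png

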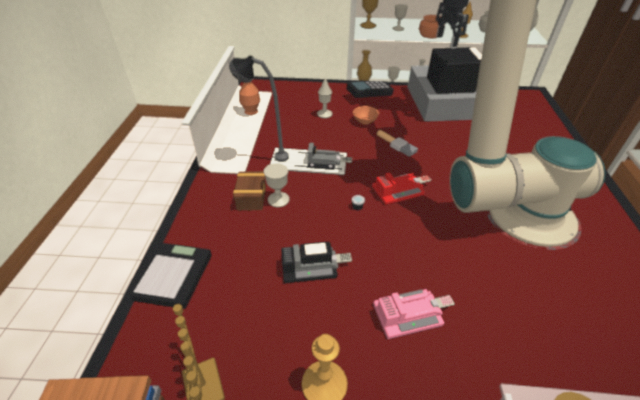

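Candidates: the black charger with a pack (white label) is at top (242,185); look-alikes are pink (197,263) and red (341,270). The lamp plate is at (383,190) on the light base. I choose the black one, and check it and the lamp in one close crop.

```bash
python3 - <<'E'
import cv2,numpy as np
t=cv2.imread("pics/top0.png")
a=cv2.resize(t[145:235,210:275],None,fx=6,fy=6,interpolation=cv2.INTER_CUBIC)
b=cv2.resize(t[145:235,355:415],None,fx=6,fy=6,interpolation=cv2.INTER_CUBIC)
cv2.imwrite("pics/crop1.png",np.hstack([a,b]))
E
```

```text
(no output)
```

View pics/crop1.png

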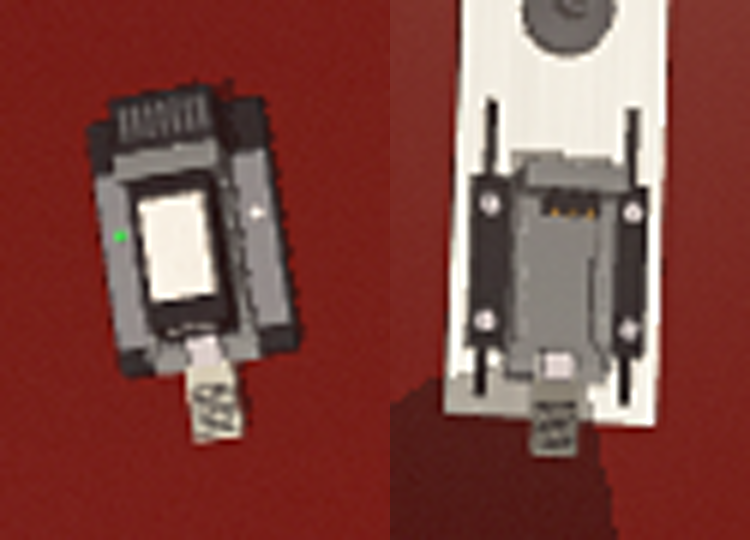

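Left is the black charger with the locked pack: label centre ~(239,185), tab ~(245,212). Right is the lamp's empty bay with its contacts at ~(450,180), tab ~(382,214). I'll measure using edges.

```bash
cat > h.py <<'E'
import cv2,numpy as np
from rig import manip
def ray(n,px,z):
    p=manip.camera_params(n);K=np.array([[p["fx"],0,p["cx"]],[0,p["fy"],p["cy"]],[0,0,1]])
    u=cv2.undistortPoints(np.float64(px).reshape(-1,1,2),K,np.float64(p["dist"]))[:,0]
    R=np.array(p["R"]);C=-R.T@np.array(p["t"])
    d=np.c_[u,np.ones(len(u))]@R
    return C+d*((z-C[2])/d[:,2])[:,None]
def proj(n,X):
    p=manip.camera_params(n);K=np.array([[p["fx"],0,p["cx"]],[0,p["fy"],p["cy"]],[0,0,1]])
    return cv2.projectPoints(np.float64(X).reshape(-1,1,3),cv2.Rodrigues(np.array(p["R"]))[0],np.float64(p["t"]),K,np.float64(p["dist"]))[0][:,0]
def comp(n,im,box,thr,z):
    """largest bright blob in box: centroid, minAreaRect in world"""
    x0,y0,x1,y1=box;s=8
    g=cv2.resize(im[y0:y1,x0:x1].min(2),None,fx=s,fy=s,interpolation=cv2.INTER_CUBIC)
    c=max(cv2.findContours((g>thr).astype(np.uint8),0,cv2.CHAIN_APPROX_NONE)[0],key=cv2.contourArea)
    px=(c[:,0]+.5)/s-.5+[x0,y0]
    w=ray(n,px,z)[:,:2]
    (cc,sz,a)=cv2.minAreaRect((w*1000).astype(np.float32))
    b=cv2.boxPoints((cc,sz,a));return cc,sz,a,px
E
python3 - <<'E'
from h import *
t=cv2.imread("pics/top0.png")[:,:,::-1];s=cv2.imread("pics/side0.png")[:,:,::-1]
for nm,n,im,box,thr,z in [("label","top",t,(228,170,255,200),150,.064),("tabC","top",t,(236,200,256,220),80,.0235),("tabL","top",t,(372,206,392,224),60,.0235),
  ("labelS","side",s,(298,238,332,264),150,.064),("tabCS","side",s,(330,250,356,266),100,.0235)]:
    cc,sz,a,px=comp(n,im,box,thr,z);print(nm,np.round(cc,1),np.round(sz,1),round(a,1),px.min(0).round(1),px.max(0).round(1))
# lamp base edges
L=[];Rr=[]
for r in range(142,212):
    g=t[r].min(1).astype(float)
    def cross(cols,th=90):
        for a,b in zip(cols[:-1],cols[1:]):
            if g[b]>th: return a+(b-a)*(th-g[a])/(g[b]-g[a])
    L.append((cross(range(355,400)),r));Rr.append((cross(range(412,370,-1)),r))
for nm,P,z in(("left",L,0.),("left top",L,.01),("right",Rr,.01)):
    w=ray("top",P,z)[:,:2]
    for _ in range(3):
        k=np.polyfit(w[:,0],w[:,1],1);e=abs(w[:,1]-np.polyval(k,w[:,0]));w=w[e<max(.0015,2*np.median(e))]
    print(nm,"slope",k[0],"y@.35",np.polyval(k,.35),"y@.4",np.polyval(k,.4),len(w),e.max())
col=[(385,r) for r in(134,136,138,140)];print(t[130:142,375].tolist());print(t[208:222,370].tolist())
print(ray("top",[(375,137),(370,214)],.01))
E
```

```text
label [558.8 213.4] [46.6 28.7] 11.7 [232.7 176.7] [245.1 194.6]
tabC [501.  201.9] [51.  48.1] 6.5 [235.6 199.6] [252.8 218.3]
tabL [ 502.2 -178.9] [42.  56.3] 1.9 [371.6 205.6] [391.4 220.6]
labelS [558.1 214.5] [47.5 30.1] 11.7 [304.3 242.4] [326.1 254.1]
tabCS [499.2 207.7] [42.3 48.6] 86.6 [329.6 250.8] [351.2 265.4]
left slope -0.03104556282673491 y@.35 -0.12626875464087395 y@.4 -0.1278210327822107 70 0.0006761592432007468
left top slope -0.03104556282673439 y@.35 -0.1250862514621316 y@.4 -0.1266385296034683 70 0.000670252405357119
right slope -0.030270720680546863 y@.35 -0.2262483362312082 y@.4 -0.22776187226523556 70 0.0007506040947517778
[[128, 55, 47], [129, 55, 47], [129, 55, 47], [130, 56, 48], [128, 54, 46], [125, 49, 41], [139, 87, 78], [254, 253, 242], [244, 238, 227], [241, 236, 225], [241, 237, 226], [241, 237, 226]]
[[37, 25, 26], [33, 20, 21], [59, 50, 47], [147, 139, 130], [178, 171, 158], [171, 164, 153], [89, 53, 48], [81, 26, 21], [82, 28, 25], [81, 26, 24], [83, 30, 25], [81, 28, 24], [81, 26, 24], [81, 27, 20]]
[[ 0.72572565 -0.16080504  0.01      ]
 [ 0.50012197 -0.14838633  0.01      ]]
```

Lamp origin is about (0.5515, -0.1825) with yaw -1.76°. The pack and charger centre is about (0.5585, 0.214) with yaw 11.7°, which puts the tab point at (0.494, 0.2005). Next is a helper that gives deltas, then the approach.

```bash
cat >> h.py <<'E'
LAMP=(np.array([.5515,-.1825]),np.radians(-1.76)); CHG=(np.array([.5585,.214]),np.radians(11.7))
def fr(F,x,y=0):
    o,a=F;return o+[x*np.cos(a)-y*np.sin(a),x*np.sin(a)+y*np.cos(a)]
def go(xy,z,yaw):
    """deltas from the present (measured) pose to the target; tool x at yaw"""
    from scipy.spatial.transform import Rotation as Ro
    s=manip.get_state();q=s["ee_rot"];M=Ro.from_quat([*q[1:],q[0]]).as_matrix()
    d=M.T@(np.array([*xy,z])-s["position"]);y0=np.arctan2(M[1,0],M[0,0])
    tw=-np.degrees((yaw-y0+np.pi)%(2*np.pi)-np.pi)
    print("delta",(d/.8).round(4),"twist",round(tw/120,4),"mm",(d*1000).round(1),"pos",s["position"].round(4),"F",s["contact_force"].round(1),"w",round(s["width"],4),"gf",round(s["gripper_force"],1),"yaw",round(np.degrees(y0),2),"tilt",M[:2,2].round(4),"t",s["clock"])
E
python3 -c "
from h import *
go(fr(CHG,-.066),.12,CHG[1]);print(fr(CHG,-.066))"
```

```text
delta [ 0.6656 -0.746   0.1495] twist 0.0666 mm [ 532.5 -596.8  119.6] pos [ 0.1937 -0.5409  0.2386] F [-0.6 -0.1 -0.1] w 0.0854 gf 0.0 yaw 19.7 tilt [-0.0003  0.0016] t 0.1
[0.49387129 0.20061604]
```

Call:
move_arm:
  deltas:
    - [[0.6656, -0.746, 0, 0.0666, 1], [0.6656, -0.746, 0, 0.0666, 1], [0.6656, -0.746, 0, 0.0666, 1], [0.6656, -0.746, 0, 0.0666, 1], [0.6656, -0.746, 0, 0.0666, 1], [0.6656, -0.746, 0, 0.0666, 1], [0.6656, -0.746, 0, 0.0666, 1], [0.6656, -0.746, 0, 0.0666, 1], [0.6656, -0.746, 0, 0.0666, 1], [0.6656, -0.746, 0, 0.0666, 1], [0.6656, -0.746, 0, 0.0666, 1], [0.6656, -0.746, 0, 0.0666, 1]]
  squeeze: 30

```text
clock: 1.3
position: [0.4191, 0.0169, 0.2392]
ee_rot: [0.0, 0.995, 0.102, 0.0]
contact_force: [0.6, -1.2, -0.3]
width: 0.0002
gripper_force: 0.0
```

```bash
python3 -c "
from h import *
go(fr(CHG,-.066),.1,CHG[1])"
```

```text
delta [ 0.1382 -0.206   0.174 ] twist 0.0002 mm [ 110.6 -164.8  139.2] pos [0.4191 0.0169 0.2392] F [ 0.6 -1.2 -0.3] w 0.0002 gf 0.0 yaw 11.72 tilt [ 0.0003 -0.0004] t 1.3
```

Call:
move_arm:
  deltas:
    - [[0.138, -0.206, 0, 0, 1], [0.138, -0.206, 0, 0, 1], [0.138, -0.206, 0, 0, 1], [0.138, -0.206, 0, 0, 1], [0.138, -0.206, 0.174, 0, 1], [0.138, -0.206, 0.174, 0, 1], [0.138, -0.206, 0.174, 0, 1], [0.138, -0.206, 0.174, 0, 1], [0.138, -0.206, 0.174, 0, 1]]

```text
clock: 2.2
position: [0.4937, 0.1985, 0.1002]
ee_rot: [0.0, 0.995, 0.102, -0.001]
contact_force: [0.2, -0.2, 0.9]
width: 0.0001
gripper_force: 0.0
```

```bash
python3 - <<'E'
from h import *
go(fr(CHG,-.066),.04,CHG[1])
ims=[]
for n in("top","side"):
    im=manip.get_image(n)[:,:,::-1];X=[[*fr(CHG,-.066),.0235],[*fr(CHG,-.082),.0235],[*fr(CHG,-.046),.0235],[*fr(CHG,0),.064]]
    P=proj(n,X);c=P.mean(0).astype(int);print(n,P.round(1).tolist())
    x0,y0=c[0]-33,c[1]-40
    v=cv2.resize(im[y0:y0+80,x0:x0+66],None,fx=6,fy=6,interpolation=cv2.INTER_CUBIC)
    for p in P: cv2.circle(v,tuple(int(k) for k in ((p-[x0,y0]+.5)*6)),3,(255,255,0),1)
    ims.append(v)
cv2.imwrite("pics/c2.png",np.hstack(ims))
E
```

```text
delta [ 0.0008 -0.0025  0.0752] twist 0.0 mm [ 0.6 -2.  60.2] pos [0.4937 0.1985 0.1002] F [ 0.2 -0.2  0.9] w 0.0001 gf 0.0 yaw 11.7 tilt [-0.001  -0.0003] t 2.2
top [[244.7, 211.6], [245.6, 217.3], [243.7, 204.6], [238.7, 185.8]]
side [[343.1, 256.5], [349.9, 255.9], [334.6, 257.4], [315.0, 248.0]]
```

View pics/c2.png

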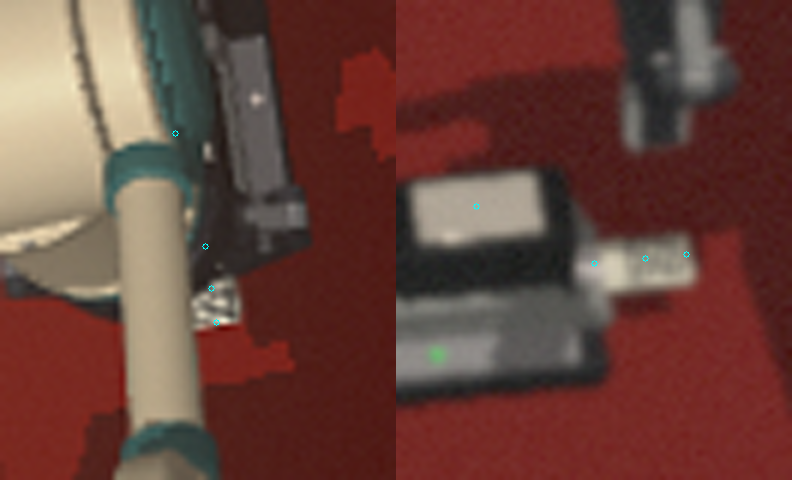

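The side view shows the tab under the closed fingers, in line with the predicted points (within ~1 px). Lowering to press.

Call:
move_arm:
  deltas:
    - [[0.0008, -0.0025, 0.04, 0, 1], [0.0008, -0.0025, 0.079, 0, 1], [0.0008, -0.0025, 0.081, 0, 1], [0.0008, -0.0025, 0.083, 0, 1], [0.0008, -0.0025, 0.085, 0, 1], [0.0008, -0.0025, 0.087, 0, 1], [0.0008, -0.0025, 0.089, 0, 1], [0.0008, -0.0025, 0.091, 0, 1], [0.0008, -0.0025, 0.0915, 0, 1]]

```text
clock: 3.2
position: [0.4944, 0.2007, 0.0272]
ee_rot: [-0.0, 0.995, 0.102, 0.001]
contact_force: [0.9, 0.4, 1.7]
width: 0.0003
gripper_force: 0.6
```

```bash
python3 - <<'E'
from h import *
go(fr(CHG,-.066),.0255,CHG[1])
im=manip.get_image("side")
cc,sz,a,px=comp("side",im,(298,238,336,264),140,.064);print(np.round(cc,1),np.round(sz,1),a)
E
```

```text
delta [-0.0006 -0.      0.0021] twist 0.0 mm [-0.5 -0.   1.7] pos [0.4944 0.2007 0.0272] F [0.9 0.4 1.7] w 0.0003 gf 0.6 yaw 11.7 tilt [0.0011 0.0002] t 3.2
[558.1 214.8] [42.5 23.9] 12.223639488220215
```

Call:
move_arm:
  deltas:
    - [[0, 0, 0.0013, 0, 1], [0, 0, 0.002, 0, 1], [0, 0, 0.002, 0, 1], [0, 0, 0.002, 0, 1]]

```text
clock: 3.65
position: [0.4939, 0.2006, 0.0252]
ee_rot: [0.0, 0.995, 0.102, -0.0]
contact_force: [1.3, 0.5, 1.7]
width: 0.0002
gripper_force: 0.6
```

```bash
python3 - <<'E'
from h import *
go(fr(CHG,-.066),.12,CHG[1])
im=manip.get_image("side")
cc,sz,a,px=comp("side",im,(298,238,336,264),140,.064);print(np.round(cc,1),np.round(sz,1),a)
E
```

```text
delta [-0.      0.     -0.1185] twist 0.0001 mm [ -0.    0.  -94.8] pos [0.4939 0.2006 0.0252] F [1.3 0.5 1.7] w 0.0002 gf 0.6 yaw 11.71 tilt [-0.0001 -0.0001] t 3.65
[552.  213.4] [42.5 24.1] 11.376858711242676
```

Sprung ~6 mm. Raise, open, and move over the pack.

Call:
move_arm:
  deltas:
    - [[0, 0, -0.06, 0, 1], [0, 0, -0.13, 0, 0.5], [0, 0, -0.13, 0, -1], [0.037, 0, -0.13, 0, -1], [0.074, 0, -0.13, 0, -1], [0.074, 0, -0.13, 0, -1], [0.074, 0, -0.13, 0, -1]]

```text
clock: 4.4
position: [0.5511, 0.2124, 0.1282]
ee_rot: [0.0, 0.995, 0.102, -0.001]
contact_force: [-0.6, 0.4, -0.5]
width: 0.0849
gripper_force: 0.0
```

```bash
python3 - <<'E'
from h import *
im=manip.get_image("side")
cc,sz,a,px=comp("side",im,(298,238,336,264),140,.064);print(np.round(cc,1),np.round(sz,1),a)
go(fr(CHG,-.0065),.043,CHG[1])
v=cv2.resize(im[190:290,260:370,::-1],None,fx=6,fy=6,interpolation=cv2.INTER_CUBIC);cv2.imwrite("pics/c3.png",v)
E
```

```text
[550.2 215.1] [47.7 27.3] 9.882880210876465
delta [ 2.600e-03 -1.000e-04  1.065e-01] twist 0.0 mm [ 2.1 -0.  85.2] pos [0.5504 0.2123 0.1282] F [-0.4 -0.2 -0. ] w 0.0853 gf 0.0 yaw 11.7 tilt [-0.0032 -0.0008] t 4.45
```

View pics/c3.png

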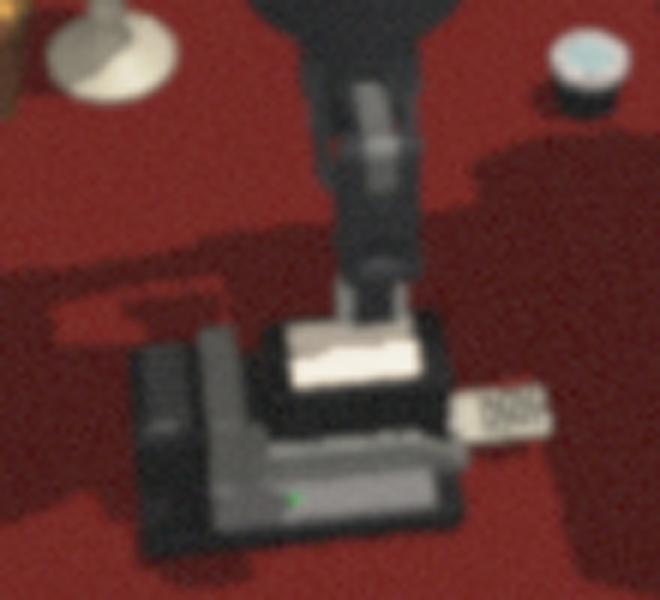

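The pack is sprung out with a gap at its end wall (view x~245–265), and the fingers stand above its middle. Descend and grip.

Call:
move_arm:
  deltas:
    - [[0.0026, 0, 0.06, 0, -1], [0.0026, 0, 0.09, 0, -1], [0.0026, 0, 0.1065, 0, -1], [0.0026, 0, 0.1065, 0, -1], [0.0026, 0, 0.1065, 0, 0], [0.0026, 0, 0.1065, 0, 0.1], [0.0026, 0, 0.1065, 0, 0.3], [0.0026, 0, 0.1065, 0, 0.3], [0.0026, 0, 0.1065, 0, 0.3], [0.0026, 0, 0.1065, 0, 0.3]]
  squeeze: 40

```text
clock: 5.45
position: [0.5547, 0.2134, 0.0456]
ee_rot: [-0.0, 0.995, 0.102, 0.001]
contact_force: [-1.1, -0.5, 5.4]
width: 0.0375
gripper_force: 42.0
```

```bash
python3 -c "
from h import *
go(fr(CHG,-.09),.043,CHG[1])"
```

```text
delta [-0.1077  0.0002  0.0029] twist 0.0 mm [-86.1   0.1   2.3] pos [0.5547 0.2134 0.0456] F [-1.1 -0.5  5.4] w 0.0375 gf 42.0 yaw 11.7 tilt [0.0024 0.0007] t 5.45
```

Call:
move_arm:
  deltas:
    - [[0, 0, -0.0015, 0, 0.5], [-0.01, 0, -0.002, 0, 0.5], [-0.02, 0, -0.002, 0, 0.5], [-0.03, 0, -0.002, 0, 0.5], [-0.04, 0, -0.002, 0, 0.5], [-0.05, 0, -0.002, 0, 0.5], [-0.065, 0, -0.002, 0, 0.5], [-0.08, 0, -0.002, 0, 0.5], [-0.095, 0, -0.002, 0, 0.5], [-0.11, 0, -0.002, 0, 0.5]]

```text
clock: 6.45
position: [0.4657, 0.1948, 0.0453]
ee_rot: [0.0, 0.995, 0.102, -0.001]
contact_force: [0.4, -0.6, -3.3]
width: 0.0375
gripper_force: 41.1
```

```bash
python3 -c "
from h import *
go(fr(CHG,-.13),.16,CHG[1])"
```

```text
delta [-0.0443 -0.     -0.1433] twist 0.0001 mm [ -35.4   -0.  -114.6] pos [0.4657 0.1948 0.0453] F [ 0.4 -0.6 -3.3] w 0.0375 gf 41.1 yaw 11.71 tilt [-0.0018 -0.0005] t 6.45
```

The pack is in hand (weight shows). Back off and lift.

Call:
move_arm:
  deltas:
    - [[-0.03, 0, -0.01, 0, 0.5], [-0.044, 0, -0.06, 0, 0.5], [-0.044, 0, -0.12, 0, 0.5], [-0.044, 0, -0.143, 0, 0.5], [-0.044, 0, -0.143, 0, 0.5]]

```text
clock: 6.95
position: [0.4345, 0.1885, 0.1629]
ee_rot: [-0.001, 0.995, 0.102, 0.003]
contact_force: [0.2, 0.4, -2.7]
width: 0.0374
gripper_force: 41.8
```

```bash
python3 -c "
from h import *
go(fr(LAMP,-.12),.16,LAMP[1])"
```

```text
delta [-0.0969  0.4488  0.0028] twist 0.1123 mm [-77.5 359.1   2.3] pos [0.4345 0.1885 0.1629] F [ 0.2  0.4 -2.7] w 0.0374 gf 41.8 yaw 11.71 tilt [0.0067 0.0017] t 6.95
```

Call:
move_arm:
  deltas:
    - [[-0.01, 0.04, 0, 0.0112, 0.5], [-0.02, 0.085, 0, 0.0225, 0.5], [-0.032, 0.135, 0, 0.036, 0.5], [-0.043, 0.185, 0, 0.048, 0.5], [-0.054, 0.235, 0, 0.06, 0.5], [-0.066, 0.285, 0, 0.073, 0.5], [-0.077, 0.335, 0, 0.085, 0.5], [-0.087, 0.385, 0, 0.1, 0.5], [-0.094, 0.425, 0, 0.11, 0.5], [-0.0969, 0.4488, 0.003, 0.1123, 0.5], [-0.0969, 0.4488, 0.003, 0.1123, 0.5], [-0.0969, 0.4488, 0.003, 0.1123, 0.5]]

```text
clock: 8.15
position: [0.4286, -0.1783, 0.1558]
ee_rot: [-0.001, 1.0, -0.016, -0.002]
contact_force: [-0.2, 0.7, -3.2]
width: 0.0372
gripper_force: 41.9
```

```bash
python3 - <<'E'
from h import *
ims=[]
for n in("top","side"):
    im=manip.get_image(n)[:,:,::-1].copy();P=proj(n,[[*fr(LAMP,-.06),.06]])[0].astype(int)
    x0,y0=P[0]-32,P[1]-48
    ims.append(cv2.resize(im[y0:y0+96,x0:x0+65],None,fx=6,fy=6,interpolation=cv2.INTER_CUBIC));print(n,x0,y0)
    s=manip.get_state()["position"];print(proj(n,[s,s-[0,0,.0216]]).round(1).tolist())
go(fr(LAMP,-.1),.1,LAMP[1])
cv2.imwrite("pics/c4.png",np.hstack(ims))
E
```

```text
top 352 167
[[390.2, 236.4], [388.5, 237.0]]
side 316 100
[[372.7, 121.5], [372.0, 128.2]]
delta [0.0283 0.0014 0.0707] twist 0.0002 mm [22.6  1.1 56.6] pos [ 0.4291 -0.1778  0.1566] F [ 1.   0.8 -3.3] w 0.0374 gf 41.9 yaw -1.73 tilt [-0.0024  0.0019] t 8.25
```

View pics/c4.png

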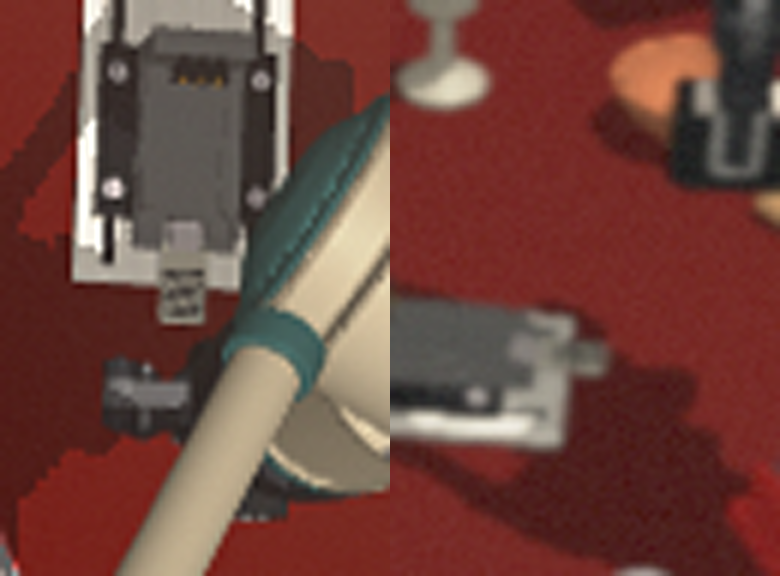

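The bay is empty and clear. The top view shows the tab's centre at ~(382.3,215.3) and the hook's pale patch at ~(382.5,206.3). The side view shows the pack level in the fingers.

```bash
python3 - <<'E'
from h import *
c,a=LAMP
for px,z in (((382.3,215.3),.0235),((382.3,220.9),.0235),((382.5,206.3),.0265),((381.5,171.5),.058)):
    w=ray("top",[px],z)[0][:2]-c;print(w@[np.cos(a),np.sin(a)]*1000,w@[-np.sin(a),np.cos(a)]*1000)
im=manip.get_image("top");g=im[210:221,368:398].min(2);print(g[[1,3,5,7,9]])
go(fr(LAMP,-.09),.0465,LAMP[1])
E
```

```text
-55.60513254005489 -0.06437091013892841
-71.21883749224655 -0.6259222066155643
-30.773735965767422 0.7757677624075129
60.6947402834835 12.132482076098853
[[157 134 130 153 154 154 151 154 155 156 130 113 111 115 113 114 112 110
  130 148 150 148 150 130  53  54  57  60  63  68]
 [154 162 151 152 153 152 151 153 155 155 118 100  85  76  97 100  98  93
  123 151 152 148 153 101  51  54  58  62  57  57]
 [ 24  27  25  23  24  23  20  22  22  22  52  97  73  74  56  54  78  97
   64  52  55  83  91  66  50  55  56  54  57  80]
 [ 31  28  25  29  30  31  29  27  25  27  60  99  99  96 118  98  93 101
   42  29  31  31  29  50  51  51  53  87  90  99]
 [ 26  29  27  30  27  30  32  31  28  25  79 103  86  68  65  85  85 106
   44  31  29  32  39  52  55  58  61  63  64  62]]
delta [0.0404 0.0014 0.138 ] twist 0.0005 mm [ 32.3   1.1 110.4] pos [ 0.4294 -0.1778  0.157 ] F [-0.3  0.7 -2.5] w 0.0376 gf 41.9 yaw -1.7 tilt [-0.0016  0.0013] t 8.3
```

The tab tip and hook put the plate shift at about +6 to +11 mm, and the middle line fits. Descend in front of the bay.

Call:
move_arm:
  deltas:
    - [[0.01, 0.0014, 0.04, 0.0005, 0.5], [0.02, 0.0014, 0.08, 0.0005, 0.5], [0.03, 0.0014, 0.11, 0.0005, 0.5], [0.03, 0.0014, 0.125, 0.0005, 0.5], [0.03, 0.0014, 0.133, 0.0005, 0.5], [0.03, 0.0014, 0.138, 0.0005, 0.5], [0.03, 0.0014, 0.138, 0.0005, 0.5], [0.03, 0.0014, 0.138, 0.0005, 0.5]]
  squeeze: 50

```text
clock: 9.1
position: [0.4546, -0.1812, 0.048]
ee_rot: [0.0, 1.0, -0.016, 0.001]
contact_force: [-0.1, -0.4, -3.0]
width: 0.0367
gripper_force: 52.9
```

```bash
python3 - <<'E'
from h import *
go(fr(LAMP,-.06),.0463,LAMP[1])
im=manip.get_image("side")[:,:,::-1];P=proj("side",[[*fr(LAMP,-.07),.04]])[0].astype(int)
x0,y0=P[0]-50,P[1]-35;print(x0,y0)
cv2.imwrite("pics/c5.png",cv2.resize(im[y0:y0+70,x0:x0+100],None,fx=7,fy=7,interpolation=cv2.INTER_CUBIC))
E
```

```text
delta [ 0.0461 -0.0021  0.0022] twist -0.0005 mm [36.9 -1.7  1.8] pos [ 0.4546 -0.1812  0.048 ] F [-0.1 -0.4 -3. ] w 0.0367 gf 52.9 yaw -1.82 tilt [ 0.0014 -0.0008] t 9.1
301 118
```

View pics/c5.png

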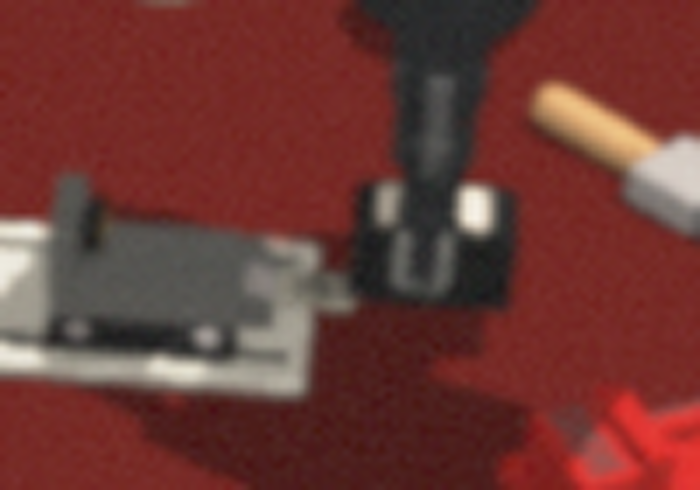

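The pack is level, in line in front of the bay; nose at view (355,245). Feel in slowly.

Call:
move_arm:
  deltas:
    - [[0, -0.0021, 0.0012, 0, 0.5], [0, -0.0021, 0.0022, 0, 0.5], [0.006, -0.0021, 0.0022, 0, 0.5], [0.012, -0.0021, 0.0022, 0, 0.5], [0.018, -0.0021, 0.0022, 0, 0.5], [0.024, -0.0021, 0.0022, 0, 0.5], [0.03, -0.0021, 0.0022, 0, 0.5], [0.036, -0.0021, 0.0022, 0, 0.5], [0.041, -0.0021, 0.0022, 0, 0.5], [0.046, -0.0021, 0.0022, 0, 0.5]]

```text
clock: 10.15
position: [0.491, -0.1805, 0.0455]
ee_rot: [-0.0, 1.0, -0.016, -0.0]
contact_force: [-0.9, -0.1, -1.2]
width: 0.0371
gripper_force: 53.0
```

```bash
python3 -c "
from h import *
go(fr(LAMP,-.04),.0463,LAMP[1])"
```

```text
delta [ 0.0257  0.0001 -0.0011] twist -0.0005 mm [20.5  0.1 -0.9] pos [ 0.491  -0.1805  0.0455] F [-0.9 -0.1 -1.2] w 0.0371 gf 53.0 yaw -1.82 tilt [-0.0008  0.0001] t 10.15
```

Call:
move_arm:
  deltas:
    - [[0.004, 0, -0.0004, 0, 0.5], [0.008, 0, -0.0004, 0, 0.5], [0.012, 0, -0.0004, 0, 0.5], [0.016, 0, -0.0004, 0, 0.5], [0.02, 0, -0.0004, 0, 0.5], [0.025, 0, -0.0004, 0, 0.5]]

```text
clock: 10.75
position: [0.5104, -0.1807, 0.0457]
ee_rot: [-0.001, 1.0, -0.016, -0.001]
contact_force: [-0.9, 1.1, -2.2]
width: 0.0366
gripper_force: 53.1
```

```bash
python3 -c "
from h import *
go(fr(LAMP,-.005),.0458,LAMP[1])"
```

```text
delta [ 0.0451  0.0006 -0.0002] twist -0.0007 mm [36.1  0.5 -0.1] pos [ 0.5104 -0.1807  0.0457] F [-0.9  1.1 -2.2] w 0.0366 gf 53.1 yaw -1.84 tilt [-0.0016  0.0011] t 10.75
```

Call:
move_arm:
  deltas:
    - [[0.005, 0, 0, 0, 0.5], [0.01, 0, 0, 0, 0.5], [0.015, 0, 0, 0, 0.5], [0.02, 0, 0, 0, 0.5], [0.025, 0, 0, 0, 0.5], [0.03, 0, 0, 0, 0.5], [0.035, 0, 0, 0, 0.5], [0.04, 0, 0, 0, 0.5]]

```text
clock: 11.55
position: [0.5427, -0.1816, 0.0457]
ee_rot: [-0.001, 1.0, -0.016, -0.001]
contact_force: [-3.4, 4.6, 0.8]
width: 0.0371
gripper_force: 53.3
```

```bash
python3 -c "
from h import *
go(fr(LAMP,.005),.0458,LAMP[1])"
```

```text
delta [ 0.0173  0.0008 -0.0001] twist -0.0007 mm [13.8  0.6 -0.1] pos [ 0.5427 -0.1816  0.0457] F [-3.4  4.6  0.8] w 0.0371 gf 53.3 yaw -1.84 tilt [-0.0013  0.0012] t 11.55
```

Call:
move_arm:
  deltas:
    - [[0.0025, -0.0008, 0, 0, 0.5], [0.005, -0.0008, 0, 0, 0.5], [0.0075, -0.0008, 0, 0, 0.5], [0.01, -0.0008, 0, 0, 0.5], [0.0125, -0.0008, 0, 0, 0.5]]

```text
clock: 12.05
position: [0.553, -0.1819, 0.0458]
ee_rot: [-0.0, 1.0, -0.016, -0.0]
contact_force: [-1.4, 2.8, -2.6]
width: 0.0367
gripper_force: 53.2
```

```bash
python3 -c "
from h import *
go(fr(LAMP,.005),.0458,LAMP[1])"
```

```text
delta [ 0.0044  0.0008 -0.    ] twist -0.0007 mm [ 3.5  0.7 -0. ] pos [ 0.553  -0.1819  0.0458] F [-1.4  2.8 -2.6] w 0.0367 gf 53.2 yaw -1.84 tilt [-0.0002  0.0002] t 12.05
```

Call:
move_arm:
  deltas:
    - [[0.0015, -0.0004, 0, 0, 0.5], [0.003, -0.0004, 0, 0, 0.5], [0.0045, -0.0004, 0, 0, 0.5], [0.006, -0.0004, 0, 0, 0.5]]

```text
clock: 12.45
position: [0.558, -0.182, 0.0459]
ee_rot: [0.0, 1.0, -0.016, 0.0]
contact_force: [-1.5, 3.2, -2.0]
width: 0.0371
gripper_force: 53.2
```

Call:
move_arm:
  deltas:
    - [[0.001, 0, 0, 0, 0.5], [0.002, 0, 0, 0, 0.5], [0.002, 0, 0, 0, 0.5]]

```text
clock: 12.75
position: [0.5597, -0.182, 0.0459]
ee_rot: [0.0, 1.0, -0.016, 0.0]
contact_force: [-0.9, 1.9, -2.0]
width: 0.0372
gripper_force: 53.2
```

```bash
python3 -c "
from h import *
go(fr(LAMP,.01),.0458,LAMP[1])"
```

```text
delta [0.0023 0.0009 0.0002] twist -0.0006 mm [1.8 0.7 0.1] pos [ 0.5597 -0.182   0.0459] F [-0.9  1.9 -2. ] w 0.0372 gf 53.2 yaw -1.83 tilt [ 0.0006 -0.0005] t 12.75
```

Call:
move_arm:
  deltas:
    - [[0.0013, 0, 0, 0, 0.5], [0.0025, 0, 0, 0, 0.5], [0.0025, 0, 0, 0, 0.5]]

```text
clock: 13.05
position: [0.5611, -0.1821, 0.0459]
ee_rot: [0.0, 1.0, -0.016, -0.0]
contact_force: [-2.3, 0.2, -0.5]
width: 0.0371
gripper_force: 53.2
```

Call:
move_arm:
  deltas:
    - [[0.0013, 0, 0, 0, 0.5], [0.0025, 0, 0, 0, 0.5], [0.0025, 0, 0, 0, 0.5]]

```text
clock: 13.35
position: [0.5634, -0.1821, 0.0458]
ee_rot: [0.0, 1.0, -0.016, 0.0]
contact_force: [-3.0, 0.6, -1.1]
width: 0.0372
gripper_force: 53.2
```

Call:
move_arm:
  deltas:
    - [[0.001, 0, 0, 0, 0.5], [0.002, 0, 0, 0, 0.5], [0.002, 0, 0, 0, 0.5]]

```text
clock: 13.65
position: [0.5652, -0.1822, 0.0458]
ee_rot: [0.0, 1.0, -0.016, 0.0]
contact_force: [-2.5, 0.2, -1.4]
width: 0.0368
gripper_force: 53.2
```

Call:
move_arm:
  deltas:
    - [[0.001, 0, 0, 0, 0.5], [0.002, 0, 0, 0, 0.5], [0.002, 0, 0, 0, 0.5]]

```text
clock: 13.95
position: [0.5667, -0.1823, 0.0459]
ee_rot: [0.0, 1.0, -0.016, 0.0]
contact_force: [-2.2, -0.3, -1.5]
width: 0.0372
gripper_force: 53.2
```

Call:
move_arm:
  deltas:
    - [[0.001, 0, 0, 0, 0.5], [0.002, 0, 0, 0, 0.5], [0.002, 0, 0, 0, 0.5]]

```text
clock: 14.25
position: [0.5684, -0.1823, 0.0458]
ee_rot: [0.0, 1.0, -0.016, 0.0]
contact_force: [-2.9, -1.9, -2.1]
width: 0.0374
gripper_force: 53.1
```

Call:
move_arm:
  deltas:
    - [[0.001, 0, 0, 0, 0.5], [0.0015, 0, 0, 0, 0.5], [0.0015, 0, 0, 0, 0.5]]

```text
clock: 14.55
position: [0.5695, -0.1823, 0.0458]
ee_rot: [0.0, 1.0, -0.016, 0.0]
contact_force: [-2.4, -1.3, -2.2]
width: 0.0372
gripper_force: 53.1
```

```bash
python3 - <<'E'
from h import *
go(fr(LAMP,.018),.0458,LAMP[1])
ims=[]
for n in("side","top"):
    im=manip.get_image(n)[:,:,::-1];P=proj(n,[[*fr(LAMP,-.01),.04]])[0].astype(int)
    x0,y0=P[0]-28,P[1]-30;print(n,x0,y0)
    ims.append(cv2.resize(im[y0:y0+60,x0:x0+56],None,fx=7,fy=7,interpolation=cv2.INTER_CUBIC))
cv2.imwrite("pics/c6.png",np.hstack(ims))
E
```

```text
delta [0.0001 0.001  0.    ] twist -0.0005 mm [0.1 0.8 0. ] pos [ 0.5695 -0.1823  0.0458] F [-2.4 -1.3 -2.2] w 0.0372 gf 53.1 yaw -1.83 tilt [ 0.0001 -0.0003] t 14.55
side 303 122
top 355 168
```

View pics/c6.png

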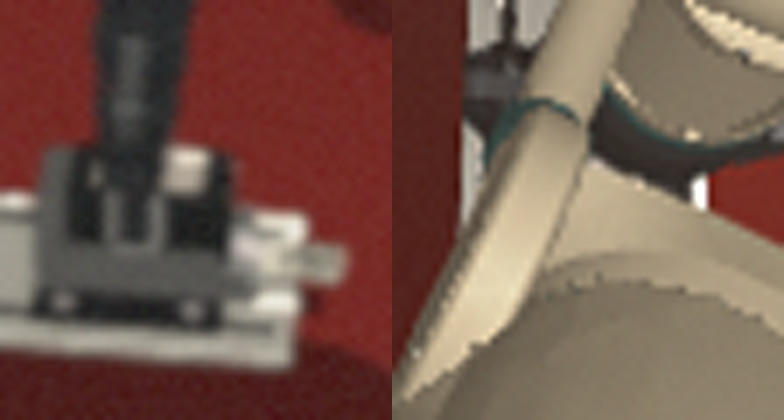

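The pack lies in the bay, nose close to the end wall (view x~78) and rear at x~232 beside the hook. A little further until the wall is felt.

Call:
move_arm:
  deltas:
    - [[0.001, 0, 0, 0, 0.5], [0.0015, 0, 0, 0, 0.5], [0.0015, 0, 0, 0, 0.5]]

```text
clock: 14.95
position: [0.5697, -0.1822, 0.0458]
ee_rot: [-0.0, 1.0, -0.016, -0.001]
contact_force: [-5.3, -1.6, -2.2]
width: 0.0374
gripper_force: 53.2
```

Call:
move_arm:
  deltas:
    - [[0.001, 0, 0, 0, 0.5], [0.0015, 0, 0, 0, 0.5], [0.0015, 0, 0, 0, 0.5]]

```text
clock: 15.25
position: [0.5697, -0.1821, 0.0457]
ee_rot: [-0.0, 1.0, -0.016, -0.002]
contact_force: [-7.3, -1.5, -0.4]
width: 0.0373
gripper_force: 53.4
```

Call:
move_arm:
  deltas:
    - [[0.001, 0, 0, 0, 0.5], [0.002, 0, 0, 0, 0.5], [0.002, 0, 0, 0, 0.5]]

```text
clock: 15.55
position: [0.5697, -0.182, 0.0457]
ee_rot: [-0.0, 1.0, -0.016, -0.004]
contact_force: [-10.4, -2.1, 1.6]
width: 0.0371
gripper_force: 53.7
```

Call:
move_arm:
  deltas:
    - [[0.001, 0, 0, 0, 0.5], [0.002, 0, 0, 0, 0.5], [0.002, 0, 0, 0, 0.5]]

```text
clock: 15.85
position: [0.5697, -0.182, 0.0457]
ee_rot: [-0.0, 1.0, -0.015, -0.005]
contact_force: [-14.3, -3.4, 4.4]
width: 0.0373
gripper_force: 54.0
```

Hard stop felt at 14 N. Ease back gently, a tug test on the catch.

Call:
move_arm:
  deltas:
    - [[-0.004, 0, 0, 0, 0.5], [-0.0075, 0, 0, 0, 0.5], [-0.0095, 0, 0, 0, 0.5], [-0.0115, 0, 0, 0, 0.5], [-0.013, 0, 0, 0, 0.5], [-0.013, 0, 0, 0, 0.5]]

```text
clock: 16.45
position: [0.5674, -0.1821, 0.0464]
ee_rot: [0.0, 1.0, -0.016, 0.003]
contact_force: [4.8, 1.1, -5.1]
width: 0.0373
gripper_force: 52.8
```

It holds 2.3 mm back against ~5 N, so the catch is locked. Unload, open, and lift off.

Call:
move_arm:
  deltas:
    - [[0.0025, 0, 0, 0, 0.5], [0.0025, 0, 0, 0, 0.5], [0.0025, 0, 0, 0, -0.3], [0.0025, 0, 0, 0, -0.5], [0.0025, 0, 0, 0, -1], [0.0025, 0, 0, 0, -1], [0.0025, 0, -0.03, 0, -1], [0.0025, 0, -0.08, 0, -1], [0.0025, 0, -0.13, 0, -1], [-0.06, 0, -0.18, 0, -1], [-0.12, 0, -0.2, 0, -1], [-0.18, 0, -0.2, 0, -1]]

```text
clock: 17.65
position: [0.4319, -0.1786, 0.2075]
ee_rot: [0.002, 1.0, -0.015, 0.002]
contact_force: [-0.4, -0.5, 0.0]
width: 0.0857
gripper_force: 0.0
```

Call:
move_arm:
  deltas:
    - [[0, 0.06, 0, 0, -1], [0, 0.12, 0, 0, -1], [0, 0.18, 0, 0, -1], [0, 0.22, 0, 0, -1], [0, 0.22, 0, 0, -1], [0, 0.22, 0, 0, -1]]

```text
clock: 18.25
position: [0.4255, -0.3538, 0.2045]
ee_rot: [-0.001, 1.0, -0.017, -0.0]
contact_force: [-0.9, -0.5, 0.4]
width: 0.0859
gripper_force: 0.0
```

```bash
python3 - <<'E'
from h import *
s=manip.get_state();print(s["position"],s["contact_force"],s["clock"],s["qd"].round(3))
ims=[]
for n in("side","top"):
    im=manip.get_image(n)[:,:,::-1];P=proj(n,[[*fr(LAMP,-.01),.04]])[0].astype(int)
    x0,y0=P[0]-28,P[1]-30;print(n,x0,y0)
    ims.append(cv2.resize(im[y0:y0+60,x0:x0+56],None,fx=7,fy=7,interpolation=cv2.INTER_CUBIC))
    b=(x0+5,y0+5,x0+45,y0+45)
cv2.imwrite("pics/c7.png",np.hstack(ims))
E
```

```text
[ 0.42548161 -0.35380763  0.20448664] [-0.90191293 -0.51599953  0.39750032] 18.25 [ 0.028 -0.015  0.025  0.006  0.004  0.001]
side 303 122
top 355 168
```

View pics/c7.png

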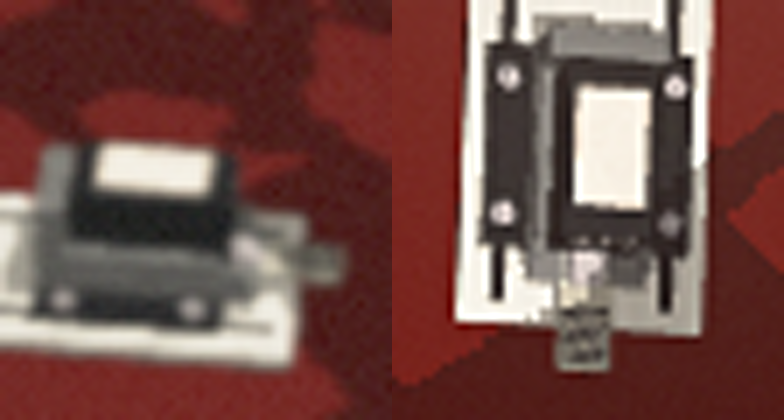

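The pack sits flat and straight by the end wall, with the hook showing raised behind its rear (top crop (588,265)). It is released and the arm is clear.

```bash
python3 -c "
from h import *
print(manip.sign_off())"
```

```text
the job is handed in; nothing more can be done
None
```

The battery is out of the charger and in the lamp's bay, where the catch held it against a gentle tug; it is released with the arm clear, and the job is handed in at about 18 s (no verdict shown).

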